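# Find the vial crimper whose lever no longer stops short of its bar

## Robot

A 6-joint arm with a two-finger parallel gripper is mounted at the origin on the work surface. World frame = base frame: x ahead of the robot, y to its left, z up, the work surface at z = 0. Lengths are in m, angles in rad, forces in N, time in s.
With the tool pointing down it reaches from about 0.25 to 0.725 m from the base axis. Payload 4 kg.
Tool frame: the origin (TCP) lies midway between the tips of the shut fingers; the grasp point (between the pads) lies 19 mm behind it; z points along the fingers, y is the line along which they close (so a half turn about z gives the same grasp; the last joint's range is limited). The gripper opens to 85 mm and grips with 20 to 120 N. Pads are 22 mm wide; open, the fingers measure 114 mm over their backs; the gripper's body (76 mm by 85 mm) begins 54 mm behind the grasp point. The pads swing forward as they close: fully open they stand 13 mm farther back than shut.
Start: joints at [1.128, 0.241, 0.005, 1.335, 0, 1.571], TCP at [0.214, 0.452, 0.231] pointing down, gripper open.
Joint ranges: [-2.72, 2.72], [-1.05, 1.87], [-1.09, 1.28], [-1.99, 2.15], [-1.42, 1.44], [-3.14, 3.14]. Speed limits (rad/s): [2.79, 2.79, 3.14, 3.14, 3.14, 3.14].

## Interface

Orientations are given as a unit quaternion [x, y, z, w].
In Python, from workcell import monitor, vision, job gives the robot as it stands.
- The arm moves only by the tool move_arm, never from a script. Its argument "moves" is a list that holds one entry, the list of rows, each a list of 5 numbers: the shift along the world's x, y, z in m, then the turn about the world's z in degrees, then the opening in per cent of the stroke, from 0 (shut) to 100 (fully open). In form: [[[x, y, z, turn, gripper], ...]]. A call has 1 to 5 rows; each row is the pose to reach, as a shift and turn from the pose commanded when the call began; what a row does not reach only later rows make up. A row lasts 1/8 s, in which the tool goes at most 62.5 mm and 10.7 degrees, less where a joint would pass 70% of its speed; a pose out of reach is approached as far as the arm can. A call with a gripper value outside its range is refused whole. The fingers move at their own pace and stop on an object; the grip force is fixed at half the most. Time passes only in rows, so rows that repeat a pose let the fingers close. It gives the time, the measured TCP pose, the force, the opening and the grip force at its end, in the units of the state.
- monitor.get_obs(): the state, without advancing time (a new reading comes with each control period).
- vision.camera(name): name is "scene" or "top" or "wrist"; returns a dict with "color" (420x560x3 uint8, red, green, blue), "camera_matrix" (3x3 intrinsics, pixels), "k1" (the pictures are not rectified: a ray, as slopes to the right and down, at radius r is drawn at 1 + k1 r^2 times it, then the intrinsics apply), "eye" and "attitude" of the camera in the world; the wrist camera has in their place "hand_eye" (4x4, takes a point from camera to tool coordinates, whose origin is the TCP and whose axes are the flange's). Camera axes: x right, y up, looking along -z (the intrinsics and any distortion apply to the point x, -y, -z); pixel columns grow to the right and rows downward; lengths in m; the calibration is good to about 2 mm. A picture is of the moment at which its call begins: read the wrist's pose just before it. There is no depth.
- job.job_done(): hands the job in; it is judged then, once.
The state is a dict: "clock": time; "joint_pos": joint angles; "joint_vel": joint speeds; "tau": joint torques, N m; "eef_pos": TCP position; "tool_rot": TCP orientation; "ft_force": force on the tool from outside, world axes, zero at the start; "ft_torque": the same for the moment, N m; "grip_width": finger opening in m; "grasp_force": force on a finger pad.
Only numpy, scipy, OpenCV 4.12 (cv2) and the standard library are available. Lean on these libraries where they do the work, as an engineer would, in place of code of your own. Each camera call takes 0.05 s, during which the arm holds its last target. There are 200 camera calls.

## Task

One of the two vial crimpers has lost its stop: its blue hand lever can be pressed all the way in against the steel bar, while the other's stops well short. Press the levers in as far as they go with closed fingertips or the backs of the fingers (never squeezing lever and bar together, pinching or lifting anything) until you have found the faulty one, holding that lever against its bar for half a second before letting it spring back. Then push the yellow flag on the faulty crimper's base fully over to the red end; leave the other crimper's flag, the bars and everything else on the bench alone.

Things in the scene. Friction and masses are not known exactly. Their poses are not given: they have to be found in the camera images.
- crimper_a: One of two identical-looking hand crimpers for vial caps, bolted to the bench on a white base plate 200 (x) x 180 (y) x 12 mm. Origin: centre of the plate's underside; z up. Its aluminium head (with the lever pivot, at x +70, y +17.5 mm) is at the +x end, top at z 103 mm. The blue lever is on the +y side of the bar, the result flag on the -y side, in a track at y -58 mm.
- bar_a: Fixed steel grip bar of crimper_a, 150 x 20 x 26 mm, along the crimper's x; origin at its centre, 70 mm above the bench. Not to be pushed on or squeezed.
- lever_a_pad (a point): Place to press on the blue hand lever of crimper_a: on the lever's centre line, at mid height (70 mm above the bench), 115 mm from its upright pivot and 35 mm from its free end. The lever is a straight blade 150 long, 14 thick, 26 mm high. Axes move with the lever: +x runs along it to the pivot, +y is the thickness direction, pointing outward (away from the bar), z up. Press on the outer (+y) face, towards -y.
- lever_a (a joint): Angle of crimper_a's lever, rad: 0 at rest (splayed 0.42 rad out from the bar), growing as it is pressed in; 0.42 would be flat against the bar. One crimper's lever stops at 0.28 (about 20 mm short of the bar at its free end), the other's goes on to the bar at 0.42; which is which is not visible. A return spring pushes back with 2.6 N at the pad at rest, 6.3 N at 0.28 and 8 N at 0.42, and brings the lever back to 0 when let go; both stops are hard.
- flag_a_tab (a point): Yellow result flag of crimper_a, a tab 14 (x) x 30 (y) x 30 mm high on a green-and-red track on the base plate; point: its centre, 31.5 mm above the bench. Axes as the crimper's. It slides only along the crimper's x, from the green (-x) end of the track to the red (+x) end, and stays where it is left; pushing it takes about 2 N.
- flag_a (a joint): Position of crimper_a's flag, m: 0 at the green end, 0.05 fully at the red end (hard stop). Starts between 0 and 0.010.
- crimper_b: One of two identical-looking hand crimpers for vial caps, bolted to the bench on a white base plate 200 (x) x 180 (y) x 12 mm. Origin: centre of the plate's underside; z up. Its aluminium head (with the lever pivot, at x +70, y +17.5 mm) is at the +x end, top at z 103 mm. The blue lever is on the +y side of the bar, the result flag on the -y side, in a track at y -58 mm.
- bar_b: Fixed steel grip bar of crimper_b, 150 x 20 x 26 mm, along the crimper's x; origin at its centre, 70 mm above the bench. Not to be pushed on or squeezed.
- lever_b_pad (a point): Place to press on the blue hand lever of crimper_b: on the lever's centre line, at mid height (70 mm above the bench), 115 mm from its upright pivot and 35 mm from its free end. The lever is a straight blade 150 long, 14 thick, 26 mm high. Axes move with the lever: +x runs along it to the pivot, +y is the thickness direction, pointing outward (away from the bar), z up. Press on the outer (+y) face, towards -y.
- lever_b (a joint): Angle of crimper_b's lever, rad: 0 at rest (splayed 0.42 rad out from the bar), growing as it is pressed in; 0.42 would be flat against the bar. One crimper's lever stops at 0.28 (about 20 mm short of the bar at its free end), the other's goes on to the bar at 0.42; which is which is not visible. A return spring pushes back with 2.6 N at the pad at rest, 6.3 N at 0.28 and 8 N at 0.42, and brings the lever back to 0 when let go; both stops are hard.
- flag_b_tab (a point): Yellow result flag of crimper_b, a tab 14 (x) x 30 (y) x 30 mm high on a green-and-red track on the base plate; point: its centre, 31.5 mm above the bench. Axes as the crimper's. It slides only along the crimper's x, from the green (-x) end of the track to the red (+x) end, and stays where it is left; pushing it takes about 2 N.
- flag_b (a joint): Position of crimper_b's flag, m: 0 at the green end, 0.05 fully at the red end (hard stop). Starts between 0 and 0.010.
- vial_1: Loose amber vial, 23 mm diameter, 46 mm tall, silver cap, standing between the crimpers. Origin: centre of its underside. Leave it alone.
- vial_2: Loose amber vial, 23 mm diameter, 46 mm tall, blue cap, standing between the crimpers, further from the robot. Origin: centre of its underside. Leave it alone.
- vial_rack: Loose white vial rack, 80 x 130 mm, 62 mm tall with its vials. Origin: centre of its underside. Leave it alone.
- cap_jar: Loose jar of caps, 64 mm diameter, 70 mm tall. Origin: centre of its underside. Leave it alone.
- beaker: Loose clear beaker, 68 mm diameter, 75 mm tall. Origin: centre of its underside. Leave it alone.
- wrench: Loose wrench lying flat, 110 mm long. Origin: centre of its underside. Leave it alone.

How it is judged:
On the way, in this order (a step that is already met when the one before it is completed fails the run):
1. the faulty lever is pressed in against its bar and held there (value of joint lever_b above 0.395 rad), for 0.3 s.
2. that lever has sprung back and the flag of that crimper is pushed over to red (value of joint lever_b below 0.04 rad and value of joint flag_b above 0.043 m), for 0.2 s.
At the end, for the whole second after the job is handed in: The faulty crimper's flag is at the red end (within 7 mm of the stop), the sound crimper's flag is still at the green end (under 16 mm), and both levers have sprung back (under 0.04 rad) (all of step 2 and value of joint flag_a below 0.016 m and value of joint lever_a below 0.04 rad); the robot touches nothing.
It fails at once if the sound crimper's flag is pushed off green (value of joint flag_a above 0.02 m).
It fails at once if a grip bar is pushed on or squeezed (over 3 N) (contact force between the fingers and bar_a above 3 N or contact force between the fingers and bar_b above 3 N).
It fails at once if a lever or flag is taken between the fingers (grasp point inside it) instead of pushed from outside ((x of the grasp point in the frame of lever_a_pad between -0.05 and 0.05 m and y of the grasp point in the frame of lever_a_pad between -0.008 and 0.008 m and z of the grasp point in the frame of lever_a_pad below 0.018 m) or (x of the grasp point in the frame of lever_b_pad between -0.05 and 0.05 m and y of the grasp point in the frame of lever_b_pad between -0.008 and 0.008 m and z of the grasp point in the frame of lever_b_pad below 0.018 m) or (x of the grasp point in the frame of flag_a_tab between -0.008 and 0.008 m and y of the grasp point in the frame of flag_a_tab between -0.012 and 0.012 m and z of the grasp point in the frame of flag_a_tab below 0.022 m) or (x of the grasp point in the frame of flag_b_tab between -0.008 and 0.008 m and y of the grasp point in the frame of flag_b_tab between -0.012 and 0.012 m and z of the grasp point in the frame of flag_b_tab below 0.022 m)).
It fails at once if a bystander is lifted, carried or pushed away (over 30 mm) (distance of any of vial_1, vial_2, vial_rack, cap_jar, beaker, wrench from where it was at the start of the episode above 0.03 m).
It fails at once if an upright bystander is tipped over (angle between any of vial_1, vial_2, vial_rack, cap_jar, beaker's own z axis and vertical above 0.6 rad).
It also fails if it takes over 64 s, if anything falls off the work surface, if the arm or the gripper's body presses on something with over 40 N, if the wrist force passes 120 N, or if a joint passes its speed limit or range.

## Working session

There is one attempt and no reset: what is moved stays moved. The work goes in short steps, Python scripts to look and compute and a tool call to move; the robot and the scene stay as the last step left them, time stands still between calls to the robot, and variables do not carry over. Pictures are saved under pics/ and viewed, at most 10 in all, crops included, and the job is handed in when it is done.

Besides the shell and the picture viewer there is one more tool, called after "Request:" as name(argument=value, ...) on one line, values as JSON. move_arm: Moves the arm, as the interface text tells. Its arguments: {"type":"object","properties":{"moves":{"type":"array","items":{"type":"array","items":{"type":"array","items":{"type":"number"}}}}},"required":["moves"]}

```bash
mkdir -p pics
cat > h.py <<'E'
import numpy as np, cv2
from workcell import monitor, vision, job
def R(q):
    from scipy.spatial.transform import Rotation
    return Rotation.from_quat(q).as_matrix()
def grab(name,fn):
    c=vision.camera(name); cv2.imwrite('pics/'+fn,c['color'][:,:,::-1]); return c
E
python3 - <<'E'
from h import *
import pickle
o=monitor.get_obs();print(o)
d={n:grab(n,n+'0.png') for n in('top','scene')}
pickle.dump(d,open('c0.pkl','wb'))
for n in d: print({k:v for k,v in d[n].items() if k!='color'})
cv2.imwrite('pics/both.png',cv2.resize(np.hstack([d['top']['color'],d['scene']['color']])[:,:,::-1],(800,300)))
E
```

```text
{'clock': 0.0, 'joint_pos': array([1.12795566e+00, 2.41443724e-01, 3.72734939e-03, 1.33518736e+00,
       1.80954568e-05, 1.57084943e+00]), 'joint_vel': array([-1.16020473e-03, -7.10176608e-04, -4.21712091e-04,  7.31448170e-05,
        3.80780748e-04,  4.54191199e-04]), 'tau': array([ 2.28901672e-04, -3.72317040e+01,  2.52407777e+01,  1.69302797e-02,
        1.54143827e-04,  5.84900448e-06]), 'eef_pos': array([0.21398066, 0.45120567, 0.23039879]), 'tool_rot': array([ 2.19641292e-01,  9.75580131e-01, -1.02599614e-03, -2.40208740e-04]), 'ft_force': array([-0.69727134, -0.43397245,  0.02576684]), 'ft_torque': array([ 0.00927621,  0.00859715, -0.02035694]), 'grasp_force': 0.0, 'grip_width': 0.08547206199107443}
{'camera_matrix': array([[533.27456735,   0.        , 279.7621655 ],
       [  0.        , 533.27456735, 205.14647372],
       [  0.        ,   0.        ,   1.        ]]), 'k1': -0.14830548061647583, 'eye': array([ 0.3781398 , -0.00616032,  1.79630565]), 'attitude': array([ 0.04742962, -0.04703025, -0.6976622 ,  0.71330641])}
{'camera_matrix': array([[456.87228008,   0.        , 286.09136913],
       [  0.        , 456.87228008, 206.16954737],
       [  0.        ,   0.        ,   1.        ]]), 'k1': -0.07884138294689912, 'eye': array([1.27163002, 0.17946855, 1.05031435]), 'attitude': array([0.17827938, 0.23535544, 0.7735524 , 0.56075036])}
```

View pics/top0.png

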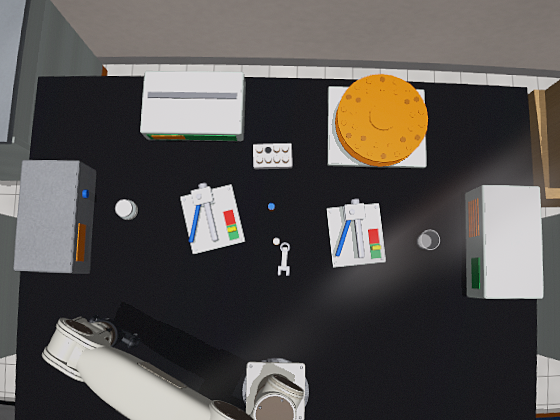

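View pics/scene0.png

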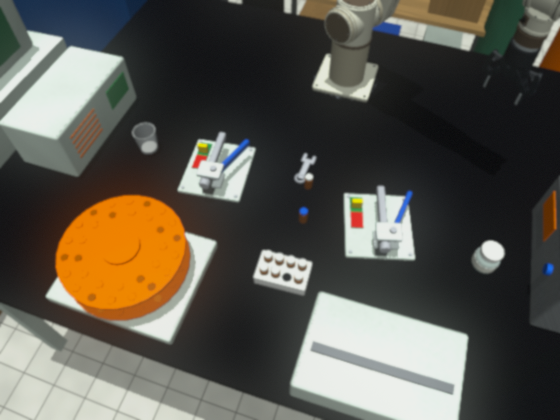

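The top view shows two crimpers: left (+y) at about pixel (212,218) and right (-y) at about (357,235). Each has its head at the far end, the lever to its left and the flag to its right. The jar is at (126,210), the beaker at (429,239), and the vials and wrench are near (275,240).

```bash
cat >> h.py <<'E'
def cast(c,uv,z):
    K=c['camera_matrix']; uv=np.float64(uv).reshape(-1,1,2)
    # forward k1 model == OpenCV radial k1
    s=cv2.undistortPoints(uv,K,np.array([c['k1'],0,0,0.])).reshape(-1,2)
    d=np.c_[s[:,0],-s[:,1],-np.ones(len(s))]@R(c['attitude']).T
    e=c['eye']; return (e+d*((z-e[2])/d[:,2])[:,None])[:,:2]
def mask(c,col,box):
    h=cv2.cvtColor(c['color'],cv2.COLOR_RGB2HSV); lo,hi={'blue':((105,120,60),(125,255,255)),'yellow':((24,120,100),(34,255,255)),'white':((0,0,150),(180,60,255)),'red':((0,150,90),(6,255,255))}[col]
    m=cv2.inRange(h,lo,hi); o=np.zeros_like(m); x0,y0,x1,y1=box; o[y0:y1,x0:x1]=m[y0:y1,x0:x1]; return o
def pts(m):
    n,l,s,_=cv2.connectedComponentsWithStats(m); k=1+np.argmax(s[1:,4]); y,x=np.where(l==k); return np.c_[x,y]
E
python3 - <<'E'
from h import *
import pickle
d=pickle.load(open('c0.pkl','rb')); c=d['top']
for n,b in(('L',(170,175,250,260)),('Rr',(320,190,392,275))):
    w=cast(c,pts(mask(c,'white',b)),.012).astype(np.float32)
    r=cv2.minAreaRect(cv2.convexHull(w)); print(n,'plate',r)
    p=cast(c,pts(mask(c,'blue',b)),.083); m=p.mean(0); u,s,vt=np.linalg.svd(p-m,full_matrices=False); t=(p-m)@vt[0]
    print(' lever',m,'ang',np.degrees(np.arctan2(vt[0][1],vt[0][0])),'len',np.ptp(t), 'ends',m+vt[0]*t.min(),m+vt[0]*t.max())
    y=cast(c,pts(mask(c,'yellow',b)),.0465);print(' flag',y.mean(0),np.ptp(y,0),len(y))
    y=cast(c,pts(mask(c,'red',b)),.014);print(' red',y.mean(0),np.ptp(y,0))
s=d['scene']
for n,b in(('L',(340,180,420,265)),('Rr',(170,130,260,205))):
    y=cast(s,pts(mask(s,'yellow',b)),.0465);print(n,' flag sc',y.mean(0),np.ptp(y,0),len(y))
    p=cast(s,pts(mask(s,'blue',b)),.075);print(' lever sc',p.mean(0))
cv2.imwrite('pics/crop.png',cv2.resize(c['color'][170:290,165:450,::-1],(800,337),interpolation=cv2.INTER_CUBIC))
E
```

```text
L plate ((0.5800513029098511, 0.2290796935558319), (0.22721326351165771, 0.181566059589386), 15.133858680725098)
 lever [0.54136913 0.27376673] ang 169.95678216709968 len 0.12473781721762565 ends [0.6042919 0.2626228] [0.4814655  0.28437595]
 flag [0.53114704 0.15385632] [0.01699679 0.02653035] 38
 red [0.57350666 0.16687136] [0.04778485 0.03827302]
Rr plate ((0.5339961647987366, -0.2588840126991272), (0.22101785242557526, 0.17978765070438385), 7.034204006195068)
 lever [ 0.50773439 -0.20783086] ang 162.59193992416428 len 0.12206159585415616 ends [ 0.56658418 -0.22628236] [ 0.45011322 -0.18976458]
 flag [ 0.48080599 -0.32300899] [0.01354643 0.02664057] 36
 red [ 0.52197334 -0.31876581] [0.04766394 0.03401977]
L  flag sc [0.54437127 0.15590997] [0.03010687 0.02722743] 82
 lever sc [0.52967583 0.2781084 ]
Rr  flag sc [ 0.49466476 -0.31589564] [0.03128615 0.03616736] 78
 lever sc [ 0.49801905 -0.20488608]
```

View pics/crop.png

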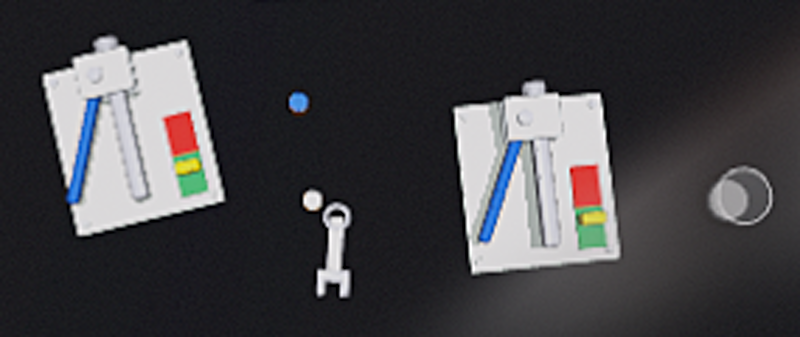

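Request:
move_arm(moves=[[[0.055,-0.022,-0.01,9,0],[0.11,-0.044,-0.02,18,0],[0.165,-0.066,-0.03,27,0],[0.22,-0.088,-0.04,27,0],[0.275,-0.11,-0.05,27,0]]])

```text
clock: 0.72
eef_pos: [0.4907, 0.3407, 0.1805]
tool_rot: [-0.014, 1.0, -0.0, -0.0]
ft_force: [0.3, 1.4, 1.0]
grip_width: 0.0
grasp_force: 0.0
```

Request:
move_arm(moves=[[[0.029,-0.012,-0.04,0,0],[0.029,-0.012,-0.08,0,0],[0.029,-0.012,-0.123,0,0],[0.029,-0.012,-0.123,0,0],[0.029,-0.012,-0.123,0,0]]])

```text
clock: 1.35
eef_pos: [0.5188, 0.3303, 0.0595]
tool_rot: [-0.014, 1.0, 0.0, 0.001]
ft_force: [-0.6, 0.5, 0.0]
grip_width: 0.0
grasp_force: 0.0
```

Run:
```python
from h import *
o=monitor.get_obs();print(o['eef_pos'],o['ft_force'])
c=grab('wrist','w1.png');print(c['hand_eye'])
```

```text
[0.51880495 0.33028071 0.05948439] [-0.56211919  0.50659454  0.039822  ]
[[ 6.28846180e-04  9.44691328e-01  3.27960210e-01  8.58021290e-02]
 [ 9.99999791e-01 -6.43967388e-04 -6.24942941e-05 -7.44832691e-04]
 [ 1.52157862e-04  3.27960180e-01 -9.44691535e-01 -1.42451408e-01]
 [ 0.00000000e+00  0.00000000e+00  0.00000000e+00  1.00000000e+00]]
```

View pics/w1.png

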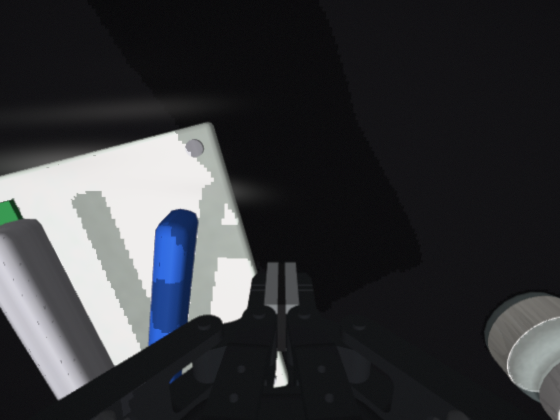

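The wrist view shows the blue lever at about (175,270), left of the shut fingertips at (282,280). The bar is further left at (50,300), and the jar at (530,350) is well clear. The fingers are correctly outside the lever.

Request:
move_arm(moves=[[[0,-0.015,0,0,0],[-0.001,-0.03,0,0,0],[-0.002,-0.04,0,0,0],[-0.003,-0.046,0,0,0],[-0.004,-0.05,0,0,0]]])

```text
clock: 2.02
eef_pos: [0.5156, 0.2804, 0.0594]
tool_rot: [-0.014, 1.0, 0.001, 0.002]
ft_force: [0.5, 4.3, 3.7]
grip_width: -0.0
grasp_force: 2.5
```

Request:
move_arm(moves=[[[0,-0.004,0,0,0],[-0.001,-0.007,0,0,0],[-0.002,-0.01,0,0,0],[-0.003,-0.012,0,0,0],[-0.003,-0.012,0,0,0]]])

```text
clock: 2.65
eef_pos: [0.5132, 0.2693, 0.0589]
tool_rot: [-0.015, 1.0, 0.001, 0.002]
ft_force: [3.2, 6.6, 1.3]
grip_width: 0.0001
grasp_force: 3.0
```

Request:
move_arm(moves=[[[0,-0.002,0,0,0],[0,-0.004,0,0,0],[0,-0.005,0,0,0],[0,-0.006,0,0,0],[0,-0.006,0,0,0]]])

```text
clock: 3.28
eef_pos: [0.5133, 0.2676, 0.0591]
tool_rot: [-0.016, 1.0, 0.005, 0.002]
ft_force: [2.5, 16.5, -1.4]
grip_width: -0.0002
grasp_force: 7.9
```

Run:
```python
from h import *
c=grab('wrist','w2.png')
```

```text
(no output)
```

View pics/w2.png

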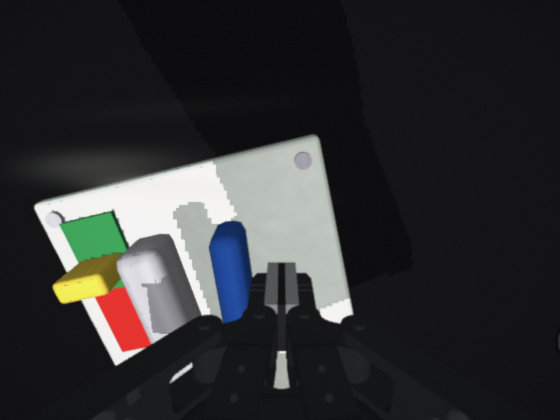

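The lever on the left crimper has stopped: blue at (230,270), with a clear gap to the bar at (160,280). Its tip is about 20 mm short, so this is the sound one. I'll let it spring back and go to the right crimper.

Request:
move_arm(moves=[[[0.002,0.02,0,0,0],[0.006,0.06,0,0,0],[0.006,0.07,0.05,0,0],[0.006,0.07,0.11,0,0],[0.006,0.02,0.11,0,0]]])

```text
clock: 3.95
eef_pos: [0.5205, 0.2848, 0.1733]
tool_rot: [-0.017, 1.0, 0.002, 0.005]
ft_force: [1.1, -1.1, 0.0]
grip_width: 0.0004
grasp_force: 0.0
```

Request:
move_arm(moves=[[[-0.003,-0.06,0,-1,0],[-0.006,-0.12,0,-2,0],[-0.01,-0.18,0,-3,0],[-0.013,-0.24,0,-4,0],[-0.016,-0.3,0,-5,0]]])

```text
clock: 4.58
eef_pos: [0.4997, -0.021, 0.1675]
tool_rot: [0.03, 1.0, -0.001, -0.001]
ft_force: [1.2, 0.2, -0.2]
grip_width: -0.0003
grasp_force: 0.0
```

Request:
move_arm(moves=[[[-0.003,-0.06,0,0,0],[-0.006,-0.12,0,0,0],[-0.007,-0.132,-0.05,0,0],[-0.007,-0.132,-0.11,0,0],[-0.007,-0.132,-0.11,0,0]]])

```text
clock: 5.2
eef_pos: [0.4881, -0.1496, 0.0533]
tool_rot: [0.03, 1.0, 0.001, -0.007]
ft_force: [-0.7, 0.0, 0.5]
grip_width: -0.0
grasp_force: 0.0
```

Request:
move_arm(moves=[[[0,-0.015,0,0,0],[-0.002,-0.028,0,0,0],[-0.005,-0.04,0,0,0],[-0.007,-0.048,0,0,0],[-0.009,-0.054,0,0,0]]])

```text
clock: 5.82
eef_pos: [0.4869, -0.2044, 0.0596]
tool_rot: [0.029, 1.0, 0.0, 0.002]
ft_force: [4.0, 4.6, 2.1]
grip_width: 0.0001
grasp_force: 2.9
```

Request:
move_arm(moves=[[[-0.001,-0.004,0,0,0],[-0.002,-0.008,0,0,0],[-0.003,-0.011,0,0,0],[-0.004,-0.014,0,0,0],[-0.004,-0.014,0,0,0]]])

```text
clock: 6.45
eef_pos: [0.4831, -0.2169, 0.059]
tool_rot: [0.028, 1.0, 0.002, 0.002]
ft_force: [5.0, 8.4, 1.7]
grip_width: -0.0
grasp_force: 3.7
```

Request:
move_arm(moves=[[[-0.001,-0.003,0,0,0],[-0.002,-0.006,0,0,0],[-0.002,-0.009,0,0,0],[-0.002,-0.012,0,0,0],[-0.002,-0.012,0,0,0]]])

```text
clock: 7.08
eef_pos: [0.4808, -0.2264, 0.0587]
tool_rot: [0.028, 1.0, 0.004, 0.002]
ft_force: [4.5, 13.4, 2.6]
grip_width: -0.0003
grasp_force: 6.4
```

Request:
move_arm(moves=[[[0,-0.002,0,0,0],[0,-0.003,0,0,0],[0,-0.003,0,0,0],[0,-0.003,0,0,0],[0,-0.003,0,0,0]]])

```text
clock: 7.7
eef_pos: [0.4808, -0.2268, 0.0587]
tool_rot: [0.027, 1.0, 0.006, 0.002]
ft_force: [5.4, 19.9, 5.3]
grip_width: -0.0002
grasp_force: 9.6
```

Run:
```python
from h import *
c=grab('wrist','w3.png')
```

```text
(no output)
```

View pics/w3.png

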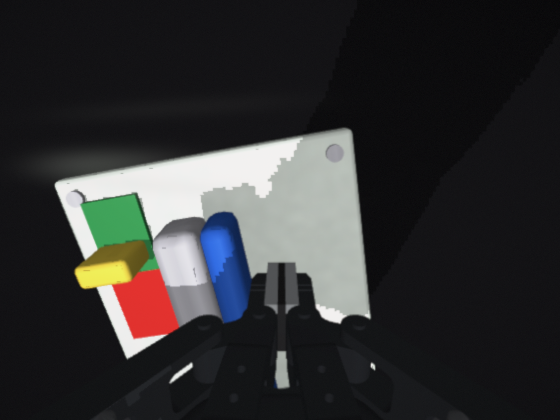

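The right lever (225,260) lies flat against its bar (185,270), so this is the faulty crimper, and it was held for more than 0.6 s. Next I release the lever and go round over the top to the flag.

Request:
move_arm(moves=[[[0.003,0.03,0,0,0],[0.01,0.075,0,0,0],[0.01,0.08,0.05,0,0],[0.01,0.08,0.11,0,0],[0.0,0.03,0.11,0,0]]])

```text
clock: 8.38
eef_pos: [0.4831, -0.2036, 0.1741]
tool_rot: [0.026, 1.0, -0.003, 0.005]
ft_force: [1.5, -0.8, -0.5]
grip_width: -0.0004
grasp_force: 0.0
```

Request:
move_arm(moves=[[[-0.01,-0.05,0,0,0],[-0.025,-0.1,0,0,0],[-0.031,-0.129,-0.01,0,0],[-0.031,-0.129,-0.04,0,0],[-0.031,-0.129,-0.06,0,0]]])

```text
clock: 9.0
eef_pos: [0.4466, -0.3335, 0.107]
tool_rot: [0.03, 1.0, -0.0, -0.001]
ft_force: [0.0, 0.8, 0.2]
grip_width: -0.0
grasp_force: 0.0
```

Run:
```python
from h import *
o=monitor.get_obs();print(o['eef_pos'],o['tool_rot'])
c=grab('wrist','w4.png'); Rt=R(o['tool_rot']); H=c['hand_eye']
h=Rt@H[:3,:3]; e=o['eef_pos']+Rt@H[:3,3]
from scipy.spatial.transform import Rotation
c['eye']=e; c['attitude']=Rotation.from_matrix(h).as_quat()
p=pts(mask(c,'yellow',(0,0,560,420))); w=cast(c,p,.0465); print(len(p),p.mean(0),w.mean(0),w.min(0),w.max(0))
```

```text
[ 0.44656335 -0.33347042  0.10702821] [ 3.04103528e-02  9.99536760e-01 -3.62904900e-04 -1.15900460e-03]
730 [302.41369863 261.54109589] [ 0.46891938 -0.32087939] [ 0.45944167 -0.33776299] [ 0.48315719 -0.31019883]
```

View pics/w4.png

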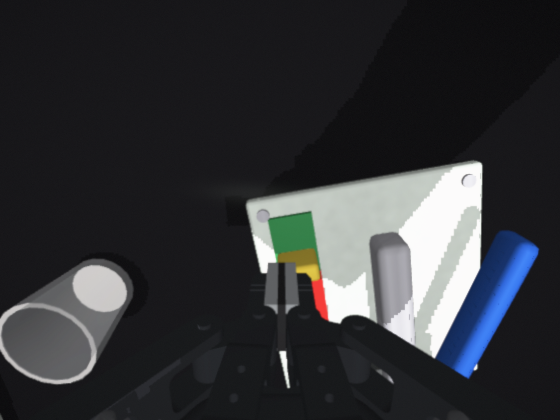

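The flag (yellow, at (302,262)) lies ahead of the fingertips at (282,280), and its near face is about 15 mm away. The lever (blue, at right) has sprung back, and the beaker at (65,320) is clear. I descend and push along the crimper's +x.

Request:
move_arm(moves=[[[0,0,-0.04,0,0],[0,0,-0.072,0,0],[0,0,-0.072,0,0],[0.01,0.001,-0.072,0,0],[0.02,0.002,-0.072,0,0]]])

```text
clock: 9.68
eef_pos: [0.4694, -0.3312, 0.0382]
tool_rot: [0.03, 1.0, -0.001, 0.001]
ft_force: [-2.6, -1.3, 1.0]
grip_width: -0.0001
grasp_force: 1.3
```

Request:
move_arm(moves=[[[0.006,0.001,0,0,0],[0.012,0.0015,0,0,0],[0.018,0.002,0,0,0],[0.024,0.003,0,0,0],[0.028,0.0035,0,0,0]]])

```text
clock: 10.3
eef_pos: [0.4966, -0.3267, 0.0363]
tool_rot: [0.029, 1.0, -0.0, -0.0]
ft_force: [-2.6, -0.2, 1.1]
grip_width: 0.0001
grasp_force: 1.1
```

Request:
move_arm(moves=[[[0.004,0.0005,0,0,0],[0.008,0.001,0,0,0],[0.011,0.0015,0,0,0],[0.014,0.002,0,0,0],[0.014,0.002,0,0,0]]])

```text
clock: 10.92
eef_pos: [0.5042, -0.3256, 0.0362]
tool_rot: [0.031, 1.0, -0.001, -0.006]
ft_force: [-16.7, -3.4, 10.5]
grip_width: -0.0
grasp_force: 8.5
```

Hard stop reached. I back off, rise and check.

Request:
move_arm(moves=[[[-0.025,-0.003,0,0,0],[-0.045,-0.005,0,0,0],[-0.05,-0.006,0.05,0,0],[-0.07,-0.006,0.11,0,0],[-0.13,-0.006,0.12,0,0]]])

```text
clock: 11.55
eef_pos: [0.3849, -0.3333, 0.1612]
tool_rot: [0.028, 1.0, -0.004, 0.005]
ft_force: [-0.3, -1.5, -0.5]
grip_width: 0.0002
grasp_force: 0.0
```

Request:
move_arm(moves=[[[-0.04,0,0.04,0,0],[-0.05,0,0.06,0,0],[-0.05,0,0.06,0,0],[-0.05,0,0.06,0,0]]])

```text
clock: 12.05
eef_pos: [0.3308, -0.3305, 0.2155]
tool_rot: [0.029, 1.0, 0.0, 0.0]
ft_force: [-0.1, 0.6, -0.6]
grip_width: 0.0001
grasp_force: 0.0
```

Run:
```python
from h import *
c=grab('top','t5.png')
for n,b in(('L',(170,175,250,260)),('Rr',(320,190,392,275))):
    for col,z in(('yellow',.0465),('blue',.083)):
        p=pts(mask(c,col,b)); print(n,col,len(p),cast(c,p,z).mean(0))
cv2.imwrite('pics/crop5.png',cv2.resize(c['color'][170:290,100:450,::-1],(800,274),interpolation=cv2.INTER_CUBIC))
```

```text
L yellow 38 [0.53114704 0.15385632]
L blue 159 [0.54136913 0.27376673]
Rr yellow 39 [ 0.52030366 -0.31685114]
Rr blue 152 [ 0.50757407 -0.20782575]
```

View pics/crop5.png

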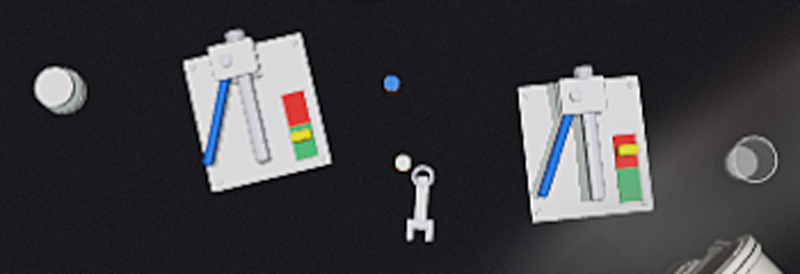

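Run:
```python
from h import *
import pickle
c=pickle.load(open('c0.pkl','rb'))['top']; c2=dict(c); c2['color']=cv2.imread('pics/t5.png')[:,:,::-1].copy()
a=np.radians(6.8); ax=np.array([np.cos(a),np.sin(a)]); ctr=np.array([.525,-.2604])
h=cv2.cvtColor(c2['color'],cv2.COLOR_RGB2HSV); g=np.zeros(h.shape[:2],np.uint8); g[190:275,355:392]=cv2.inRange(h,(40,100,60),(80,255,255))[190:275,355:392]
for n,m,cc in(('green',g,c2),('red',mask(c,'red',(320,190,392,275)),c)):
    t=(cast(cc,pts(m),.015)-ctr)@ax; print(n,t.min(),t.max())
for cc in(c,c2): t=(cast(cc,pts(mask(cc,'yellow',(320,190,392,275))),.0465)-ctr)@ax; print('flag',t.min(),t.max(),t.mean())
```

```text
green -0.0842116093474982 -0.03852617209507861
red -0.03451104847848092 0.01233987620793644
flag -0.05794190841440516 -0.044505050794547196 -0.05129627714956955
flag -0.01824507895001944 -0.004091505684622682 -0.011347338298377042
```

The track is centred at -36 mm, so the red end of its 50 mm travel is at -11 mm. The flag measures -11.3 mm, so it is at the stop.

```bash
python3 -c "
from workcell import job
print(job.job_done())"
```

```text
the job is handed in; nothing more can be done
None
```

The faulty crimper is the right-hand one (-y side): I held its lever against the bar for over 0.6 s, it sprang back, its flag is at the red stop, nothing else was moved, and the job is handed in (no verdict shown).

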